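# Bottom the depth gauge in the brass valve body

## Robot

A 6-joint arm with a two-finger parallel gripper is mounted at the origin on the work surface. World frame = base frame: x ahead of the robot, y to its left, z up, the work surface at z = 0. Lengths are in m, angles in rad, forces in N, time in s.
With the tool pointing down it reaches from about 0.225 to 0.875 m from the base axis. Payload 3.4 kg.
Tool frame: the origin (TCP) lies midway between the tips of the shut fingers; the grasp point (between the pads) lies 19 mm behind it (manip.grasp_offset is the distance from the TCP to the grasp point, in m); x points along the fingers, y is the direction in which the jaws open and shut, and the axes are right-handed (so a half turn about x gives the same grasp; the last joint's range is limited). The gripper opens to 85 mm and grips with 20 to 120 N. Pads are 22 mm wide; open, the fingers measure 114 mm over their backs; the gripper's body (76 mm by 85 mm) begins 54 mm behind the grasp point. The pads swing forward as they close: fully open they stand 13 mm farther back than shut.
Start: joints at [1.122, 0.276, 1.505, -0, 1.361, -0.121], TCP at [0.185, 0.544, 0.231] pointing down, gripper open.
Joint ranges: [-2.89, 2.89], [-0.75, 2.08], [0.22, 2.7], [-1.18, 4.32], [0.11, 2.71], [-2.7, 2.7]. Speed limits (rad/s): [2.57, 2.57, 3.14, 3.14, 3.14, 3.14].

## Interface

Orientations are given as a unit quaternion [w, x, y, z].
In Python, from rig import manip gives the robot as it stands.
- The arm moves only by the shell command python3 -m creep 'ROWS' [OPENING] [FORCE]. ROWS is a JSON object of lists of equal length, an entry for each row: "delta_pos": the shift along the tool's x, y, z in cm, a list of three; "dr": the turn, a rotation vector about the tool's x, y, z in rad, a list of three. In form: {"delta_pos": [[dx, dy, dz], ...], "dr": [[rx, ry, rz], ...]}. A call has 1 to 10 rows; each row is the pose to reach, as a shift and turn from the pose commanded when the call began, along the tool's axes at that moment; what a row does not reach only later rows make up. A row lasts 1/10 s, in which the tool goes at most 50 mm and 8.59 degrees, less where a joint would pass 70% of its speed; a pose out of reach is approached as far as the arm can. A call with a gripper value outside its range is refused whole. OPENING is the opening, from -1 (shut) to 1 (fully open), set as the call begins (- or left out, the last holds). The fingers move at their own pace and stop on an object; FORCE is the grip in N (left out, the last holds). Time passes only in rows, so rows that repeat a pose let the fingers close. It gives the time, the measured TCP pose, the force and the opening at its end, in the units of the state.
- manip.get_state(): the state, without advancing time (a new reading comes with each control period).
- manip.get_image(name): name is "side" or "top" or "wrist"; returns a dict with "pixels" (400x640x3 uint8, blue, green, red), "depth" (400x640 float32, m along the optical axis (not along the pixel's ray), 0 where there is no reading), "intrinsics" (3x3 intrinsics, pixels), "rvec" (rotation vector, rad) and "tvec" (3), from world to camera coordinates, as OpenCV has them. Camera axes: x right, y down, z forward; pixel columns grow to the right and rows downward; lengths in m; the calibration is good to about 2 mm. A picture is of the moment at which its call begins.
- manip.sign_off(): hands the job in, once; it reports no verdict.
The state is a dict: "clock": time; "qpos": joint angles; "qd": joint speeds; "effort": joint torques, N m; "position": TCP position; "ee_rot": TCP orientation; "contact_force": force on the tool from outside, world axes, zero at the start; "moment": the same for the moment, N m; "width": finger opening in m.
Only numpy, scipy, OpenCV 4.12 (cv2) and the standard library are available. Lean on these libraries where they do the work, as an engineer would, in place of code of your own. Each camera call takes 0.05 s, during which the arm holds its last target. There are 200 camera calls.

## Task

Lift the depth gauge out of its blue stand and lower its rod into the blind bore in the top of the brass valve body until the tip bottoms out; the tight red stop is pushed up the rod on the way. Keep the rod pressed against the bottom with a light steady push (about 10 N, never more than 25 N) for two seconds, then let go and leave the gauge standing there upright, tip still on the bottom and red stop down on the brass face, so that the depth can be read. Do not touch the silver valve body, and leave the white timer and the brass cap where they lie.

Things in the scene. Friction and masses are not known exactly. Their poses are not given: they have to be found in the camera images.
- gauge_grip (a point): Depth gauge: centre of its orange square grip, 24 x 24 mm and 50 mm tall (faces along the point's x and y). Loose, 155 g in all with the stop, give or take. Below the grip: a black round flange 48 mm across and 6 mm thick (its underside 31 mm below this point, its top 25 mm below), then a steel rod 12 mm across, 130 mm long under the flange, ending in a cone 4 mm high down to 6 mm across. z runs up along the rod. At the start it hangs upright in the stand's hole by its flange
- gauge_tip (a point): the bottom end of the gauge's rod, on its axis, 161 mm below gauge_grip; z up along the rod
- stop (a joint): height in m (0 to 0.09) of the red sliding stop on the gauge's rod: a collar 28 mm across and 12 mm thick whose underside lies 15 mm + this value above the tip. It sits tight: about 3 N along the rod moves it, and it stays where it is left. That is more than the gauge's weight, so the gauge does not sink by itself
- stop_face (a point): centre of the underside of the red stop; z up along the rod
- stand_hole (a point): blue stand, fixed: centre of the 38 mm hole in its top plate, at the plate's upper side, 160 mm above the bench. The plate is 80 x 120 mm (x, y) and 8 mm thick, on two posts at y = +-53 mm. The flange rests on the plate; the stop passes through the hole
- bore_mouth (a point): brass valve body, fixed: centre of the mouth of its blind bore, in the flat top face, 95 mm above the bench; z up, out of the bore. Block 64 x 64 mm on a steel foot 100 x 84 x 10 mm (x, y, z), with side ports along y. The bore is round, 15 mm across, upright, with a 1.5 mm chamfer and a flat rigid bottom; its depth differs each time between 28 and 76 mm and is not known, and the force rises steeply once the tip is on it
- other_mouth (a point): silver aluminium valve body, fixed, same shape: centre of its bore's mouth, 95 mm above the bench. Not to be touched
- timer_mid (a point): centre of a white bench timer, 55 x 80 x 22 mm, loose; to be left alone
- cap_mid (a point): centre of a loose hexagonal brass cap, 32 mm across and 26 mm tall; to be left alone
Mind the look-alikes: they are no part of the job. There is more than one size of the part that bears gauge_grip; the job needs the largest.

How it is judged:
On the way, in this order (a step that is already met when the one before it is completed fails the run):
1. the gauge is lifted clear of its stand (tip above 0.15 m) (height (world z) of gauge_tip above 0.15 m), for 0.1 s.
2. the rod is down in the brass bore, tip pressed on the bottom with more than 3 N, without a break for 1.2 s (horizontal distance between gauge_tip and bore_mouth below 0.005 m and distance between gauge_tip and bore_floor below 0.0085 m and contact force between gauge and bore_floor above 3 N), for 1.2 s.
At the end, for the whole second after the job is handed in: the gauge stands released and at rest in the brass bore, within 7 degrees of upright, its tip within 2.5 mm of the bore's bottom and 5 mm of its axis, the red stop's underside within 2.5 mm of the brass face (horizontal distance between gauge_tip and bore_mouth below 0.005 m and distance between gauge_tip and bore_floor below 0.0085 m and z of stop_face in the frame of bore_mouth between -0.0025 and 0.0025 m and angle between gauge_grip's own z axis and vertical below 0.12 rad and linear speed of gauge below 0.02 m/s); the robot touches nothing.
It fails at once if the gauge is pressed on the brass valve body or the bore's bottom with more than 25 N (contact force between gauge and bore_floor above 25 N or contact force between gauge and valve above 25 N).
It fails at once if the silver valve body is touched (contact force between other_valve and anything else above 1 N).
It fails at once if the timer is moved by more than 10 mm (distance of timer_mid from where it was at the start of the episode above 0.01 m).
It fails at once if the cap is moved by more than 10 mm (distance of cap_mid from where it was at the start of the episode above 0.01 m).
It also fails if it takes over 64 s, if anything falls off the work surface, if the arm or the gripper's body presses on something with over 40 N, if the wrist force passes 120 N, or if a joint passes its speed limit or range.

## Working session

There is one attempt and no reset: what is moved stays moved. The work goes in short steps, Python scripts to look and compute and a shell command to move; the robot and the scene stay as the last step left them, time stands still between calls to the robot, and variables do not carry over. Pictures are saved under pics/ and viewed, about 8 in all and at most 12, crops included, and the job is handed in when it is done.

```bash
mkdir -p pics; ls
python3 - <<'E'
from rig import manip
import cv2,numpy as np
print(manip.get_state(), manip.grasp_offset)
a=[]
for n in ("side","top"):
    d=manip.get_image(n); np.savez(f"{n}0.npz",**d)
    cv2.imwrite(f"pics/{n}0.png",d["pixels"])
    R=cv2.Rodrigues(np.array(d["rvec"]))[0]; print(n,d["intrinsics"],-R.T@np.ravel(d["tvec"]),R)
E
```

```text
pics
{'clock': 0.0, 'qpos': array([ 1.12193780e+00,  2.76575237e-01,  1.50615356e+00, -9.15107948e-06,
        1.36071271e+00, -1.21005053e-01]), 'qd': array([-0.00211793, -0.00022848,  0.0002162 , -0.00231391, -0.00107327,
        0.00082231]), 'effort': array([ 1.01984958e-04, -4.16782987e+01, -2.45805162e+01, -3.69709016e-05,
        1.10534244e-02,  4.07283380e-05]), 'position': array([0.18492898, 0.54387384, 0.23044285]), 'ee_rot': array([ 0.69744647,  0.11476635,  0.69780788, -0.11602275]), 'contact_force': array([ 0.04151895, -0.25817462,  0.27263122]), 'moment': array([0.00615347, 0.00149606, 0.01168643]), 'width': 0.08537667270332364} 0.0187
side [[481.54160013   0.         322.03057807]
 [  0.         481.54160013 203.58933568]
 [  0.           0.           1.        ]] [ 0.1817262  -0.63257716  0.73543412] [[ 0.8265699  -0.56271339  0.01165509]
 [-0.3307974  -0.50245382 -0.7988199 ]
 [ 0.4553628   0.65642501 -0.60145734]]
top [[413.16752211   0.         322.57032662]
 [  0.         413.16752211 200.03269015]
 [  0.           0.           1.        ]] [0.47654859 0.01035436 1.01726874] [[-0.02621679 -0.99957081  0.01307187]
 [-0.98366843  0.02346598 -0.17845384]
 [ 0.1780705  -0.01753687 -0.98386145]]
```

View pics/top0.png

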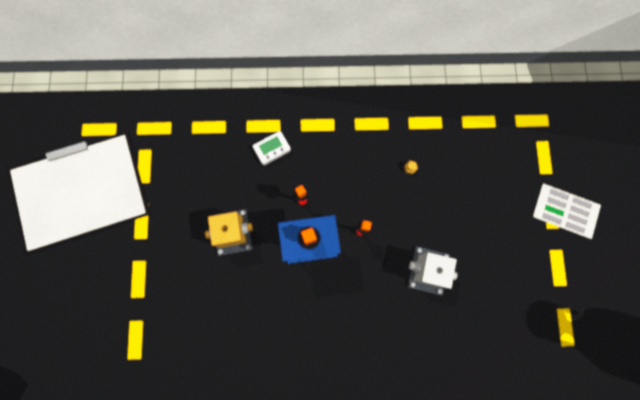

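View pics/side0.png

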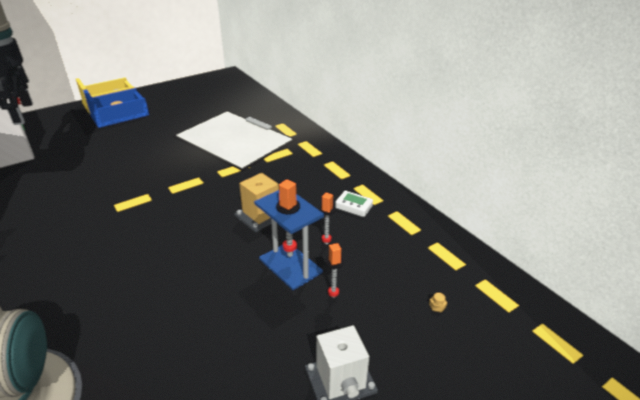

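The top view shows three orange grips: (309,237) in the blue stand, (301,191) standing loose, and (366,226) standing loose. The one in the blue stand fits: it is the largest and hangs by its flange. The brass valve is at (225,228), the silver one at (438,270), the timer at (271,148) and the cap at (411,167). Next I'll confirm with an enlarged crop and measure.

```bash
cat > h.py <<'E'
import cv2,numpy as np
def cam(d):
    R=cv2.Rodrigues(np.array(d["rvec"]))[0]; return np.array(d["intrinsics"]),R,-R.T@np.ravel(d["tvec"])
def ray(d,uv,z):
    K,R,c=cam(d); r=R.T@np.linalg.inv(K)@np.array([uv[0],uv[1],1.]); return c+r*(z-c[2])/r[2]
def cloud(d):
    K,R,c=cam(d); v,u=np.mgrid[0:400,0:640]; z=d["depth"]
    p=np.stack([(u-K[0,2])/K[0,0]*z,(v-K[1,2])/K[1,1]*z,z],-1)
    return p@R+c
E
python3 - <<'E'
from h import *
for n in("top","side"):
    d=dict(np.load(n+"0.npz")); P=cloud(d); hsv=cv2.cvtColor(d["pixels"],cv2.COLOR_BGR2HSV); ok=d["depth"]>0
    H,S,V=cv2.split(hsv)
    def rep(name,m):
        m=m&ok; k,l,st,ce=cv2.connectedComponentsWithStats(m.astype(np.uint8))
        for i in range(1,k):
            if st[i,4]<25: continue
            q=P[l==i]; zt=np.percentile(q[:,2],95); t=q[q[:,2]>zt-.006]
            uv=np.argwhere((l==i)&(P[...,2]>zt-.006))[:,::-1].astype(np.float32)
            r=cv2.minAreaRect(t[:,:2].astype(np.float32))
            print(n,name,ce[i].round(),st[i,4],'ztop %.3f'%zt,'med',np.median(t,0).round(4),'rect',np.round(r[0],4),np.round(r[1],4),round(r[2],1))
    rep("orange",(H>=3)&(H<=14)&(S>170)&(V>120)&(P[...,2]>.03))
    rep("brass",(H>14)&(H<27)&(S>90)&(V>90)&(P[...,2]>.012))
    rep("blue",(H>100)&(H<125)&(S>120)&(V>60)&(P[...,2]>.14))
    rep("white",(S<40)&(V>150)&(P[...,2]>.08)&(P[...,0]<.7)&(P[...,2]<.11))
    # dark bore hole
    rep("bore",(V<110)&(P[...,2]>.085)&(P[...,2]<.1)&(P[...,1]>.12))
t=cv2.imread("pics/top0.png");a=cv2.resize(t[160:300,180:400],None,fx=3,fy=3,interpolation=2);cv2.imwrite("pics/c1.png",a)
E
```

```text
top orange [300. 192.] 52 ztop 0.137 med [0.6549 0.0455 0.1349] rect [0.6585 0.0433] [0.0178 0.0172] 29.6
top orange [366. 226.] 50 ztop 0.136 med [ 0.5743 -0.094   0.1344] rect [ 0.5789 -0.0975] [0.0173 0.0181] 72.5
top orange [308. 236.] 90 ztop 0.217 med [0.5472 0.0303 0.2146] rect [0.5526 0.026 ] [0.0237 0.0241] 20.1
top brass [411. 167.] 92 ztop 0.028 med [ 0.7368 -0.2316  0.025 ] rect [ 0.7372 -0.2319] [0.0212 0.0208] 86.9
top brass [300. 190.] 41 ztop 0.138 med [0.6594 0.0431 0.1351] rect [0.6595 0.0428] [0.0139 0.0138] 33.4
top brass [226. 230.] 1090 ztop 0.097 med [0.5834 0.2161 0.0946] rect [0.5841 0.2163] [0.0643 0.0651] 8.5
top brass [366. 225.] 43 ztop 0.137 med [ 0.5794 -0.0975  0.1349] rect [ 0.5796 -0.0973] [0.0134 0.0135] 88.6
top brass [249. 227.] 33 ztop 0.052 med [0.5916 0.1674 0.0494] rect [0.5919 0.1672] [0.0157 0.0097] 5.5
top brass [309. 235.] 109 ztop 0.218 med [0.5532 0.0244 0.2154] rect [0.5531 0.0253] [0.0203 0.0201] 20.0
top blue [309. 239.] 1872 ztop 0.162 med [0.5509 0.0259 0.1596] rect [0.5525 0.026 ] [0.08   0.1199] 6.6
top white [438. 270.] 849 ztop 
[... 362 characters left out ...]
2] rect [ 0.5813 -0.1008] [0.0188 0.0174] 76.7
side brass [104.  87.] 614 ztop 0.089 med [0.3775 1.0453 0.0893] rect [0.3777 1.0215] [0.0111 0.1681] 1.8
side brass [256. 194.] 1011 ztop 0.096 med [0.5867 0.2107 0.0945] rect [0.5887 0.2127] [0.0672 0.0696] 9.2
side brass [439. 300.] 161 ztop 0.027 med [ 0.7396 -0.2359  0.0253] rect [ 0.7402 -0.2359] [0.0223 0.0211] 77.5
side blue [290. 213.] 1197 ztop 0.161 med [ 0.5442 -0.0011  0.1596] rect [0.5569 0.0213] [0.085  0.1214] 5.8
side white [ 12. 131.] 179 ztop 0.109 med [0.1444 0.799  0.1062] rect [0.1446 0.7993] [0.0135 0.0489] 86.9
side white [343. 349.] 1583 ztop 0.096 med [ 0.4807 -0.2643  0.0947] rect [ 0.4821 -0.2618] [0.0659 0.0646] 75.4
```

View pics/c1.png

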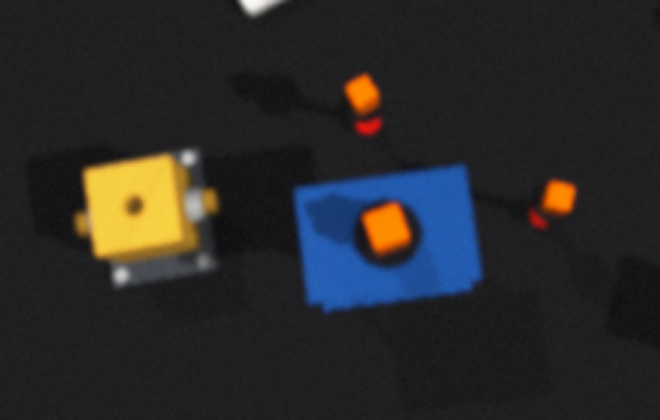

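The crop confirms it: the big orange grip with the black flange is in the blue stand, and the two loose look-alikes are smaller (tops at 0.136 m). First I'll fly over the brass body and take a wrist look in the grasp orientation, then go to the gauge.

```bash
cat >> h.py <<'E'
from scipy.spatial.transform import Rotation as Ro
def rot(s): return Ro.from_quat(np.asarray(s["ee_rot"]),scalar_first=True)
def goal(yaw):  # tool down, jaw (tool y) at yaw deg
    a=np.radians(yaw); x=np.array([0,0,-1.]); y=np.array([np.cos(a),np.sin(a),0]); return Ro.from_matrix(np.c_[x,y,np.cross(x,y)])
def plan(s,p,yaw):
    R=rot(s); print("delta cm",np.round(100*R.inv().apply(np.array(p)-s["position"]),2))
    for o in (0,180): print(" dr",yaw+o,np.round((R.inv()*goal(yaw+o)).as_rotvec(),3))
E
python3 - <<'E'
from h import *; from rig import manip
s=manip.get_state(); print(rot(s).as_matrix().round(3))
for yaw in (20,110): plan(s,(0.53,0.214,0.29),yaw)
E
```

```text
[[-0.001  0.322  0.947]
 [-0.002  0.947 -0.322]
 [-1.    -0.002 -0.   ]]
delta cm [ -5.92 -20.14  43.29]
 dr 20 [0.894 0.001 0.002]
 dr 200 [-2.248e+00 -2.000e-03  1.000e-03]
delta cm [ -5.92 -20.14  43.29]
 dr 110 [-0.677 -0.001  0.002]
 dr 290 [2.465e+00 2.000e-03 1.000e-03]
```

```bash
python3 -m creep '{"delta_pos":[[-5,-2,4],[-6,-4,8.5],[-6,-6,13],[-6,-8,17],[-6,-10,21.5],[-6,-12,26],[-6,-14,30],[-6,-16,34.5],[-6,-18,39],[-6,-20.1,43.3]],"dr":[[0.1,0,0],[0.2,0,0],[0.3,0,0],[0.4,0,0],[0.5,0,0],[0.6,0,0],[0.7,0,0],[0.8,0,0],[0.894,0,0],[0.894,0,0]]}' 1 40
python3 -m creep '{"delta_pos":[[0,0,0],[0,0,0],[0,0,0]],"dr":[[0,0,0],[0,0,0],[0,0,0]]}'
python3 - <<'E'
from h import *; from rig import manip
s=manip.get_state();print(s["position"],rot(s).as_matrix().round(3),s["qpos"].round(2),s["clock"])
plan(s,(0.53,0.214,0.29),20)
d=manip.get_image("wrist");np.savez("w1.npz",**d);cv2.imwrite("pics/w1.png",d["pixels"]);print(cam(d))
E
```

```text
clock: 1.1
position: [0.5316, 0.213, 0.2909]
ee_rot: [0.579, 0.406, 0.579, -0.406]
contact_force: [0.4, -0.1, -0.8]
width: 0.0856
clock: 1.4
position: [0.5295, 0.2153, 0.291]
ee_rot: [0.579, 0.405, 0.58, -0.406]
contact_force: [-0.1, 0.6, 0.7]
width: 0.0857
[0.52949532 0.21525812 0.29096474] [[-0.001  0.94   0.342]
 [ 0.     0.342 -0.94 ]
 [-1.    -0.001 -0.001]] [ 0.26  0.24  1.4   0.    1.5  -0.09] 1.4
delta cm [0.1  0.   0.14]
 dr 20 [ 0.    -0.001  0.001]
 dr 200 [-3.141e+00 -2.000e-03 -1.000e-03]
(array([[359.74355609,   0.        , 321.81051476],
       [  0.        , 359.74355609, 199.91386364],
       [  0.        ,   0.        ,   1.        ]]), array([[ 0.93972511,  0.34192883, -0.00117797],
       [ 0.32513365, -0.89248969,  0.31265039],
       [ 0.10585286, -0.29418842, -0.94986754]]), array([0.50261428, 0.29053412, 0.43421244]))
```

View pics/w1.png

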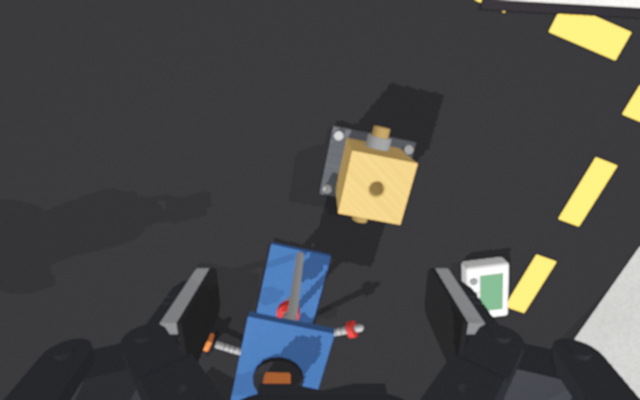

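The wrist view shows the brass bore at pixel (376,188) and the stand and gauge at the bottom (277,378). I'll measure the bore and plan the move to the gauge.

Run:
```python
from h import *; from rig import manip
d=dict(np.load("w1.npz")); g=cv2.cvtColor(d["pixels"],6)
m=np.zeros_like(g); w=g[165:210,355:398]; print(w.min(),np.median(w))
b=(w<(int(w.min())+int(np.median(w)))/2).astype(np.uint8)
k,l,st,ce=cv2.connectedComponentsWithStats(b)
for i in range(1,k):
  if st[i,4]>40:
    c=ce[i]+[355,165]; print(st[i],c,ray(d,c,.095).round(4))
P=cloud(d)
H,S,V=cv2.split(cv2.cvtColor(d["pixels"],40))
q=(P[...,2]>.088)&(P[...,2]<.1)&(abs(P[...,0]-.585)<.06)&(abs(P[...,1]-.215)<.06)&(d["depth"]>0)
# fill hole and fit by rays to plane z=.095
cs,_=cv2.findContours(q.astype(np.uint8),0,2); c=max(cs,key=cv2.contourArea)[:,0]
pts=np.array([ray(d,u,.095)[:2] for u in c],np.float32); print("block",cv2.minAreaRect(pts))
s=manip.get_state(); plan(s,(0.5535,0.0245,0.29),20)
```

```text
114 216.0
[ 14  17  15  14 166] [376.05421687 188.42771084] [0.5864 0.2149 0.095 ]
block ((0.5858622789382935, 0.21572616696357727), (0.0648808479309082, 0.06529705226421356), 8.78765869140625)
delta cm [ 0.11 -4.29 18.78]
 dr 20 [ 0.001 -0.001  0.001]
 dr 200 [-3.14e+00 -1.00e-03 -1.00e-03]
```

```bash
python3 -m creep '{"delta_pos":[[-2,-3,4.5],[-4,-5,9],[-5,-7.5,13.5],[-5.9,-9.3,16.9],[-5.9,-9.3,16.9],[-5.9,-9.3,16.9],[-5.9,-9.3,16.9]],"dr":[[0,0,0],[0,0,0],[0,0,0],[0,0,0],[0,0,0],[0,0,0],[0,0,0]]}'
python3 - <<'E'
from h import *; from rig import manip
s=manip.get_state();print(s["position"])
d=manip.get_image("wrist");np.savez("w2.npz",**d);cv2.imwrite("pics/w2.png",d["pixels"])
P=cloud(d);H,S,V=cv2.split(cv2.cvtColor(d["pixels"],40))
m=((H<=20)&(S>140)&(P[...,2]>.20)&(P[...,2]<.23)&(d["depth"]>0)).astype(np.uint8)
m=(m>0)&(P[...,2]>.2125)
cs,_=cv2.findContours(m.astype(np.uint8),0,2); c=max(cs,key=cv2.contourArea)[:,0]
print(c.min(0),c.max(0))
pts=np.array([ray(d,u,.216)[:2] for u in c],np.float32); r=cv2.minAreaRect(pts);print("grip",r)
for yaw in(20,): plan(s,(*r[0],.178),yaw)
E
```

```text
clock: 2.15
position: [0.5004, 0.0258, 0.3501]
ee_rot: [0.579, 0.405, 0.58, -0.405]
contact_force: [0.4, 0.8, 0.5]
width: 0.085
[0.50035929 0.02577963 0.35013132]
[368 194] [397 221]
grip ((0.5532500743865967, 0.025982365012168884), (0.023572158068418503, 0.02339727059006691), 20.0736083984375)
delta cm [17.21  4.97  1.82]
 dr 20 [ 0.002 -0.001 -0.   ]
 dr 200 [-3.14e+00  0.00e+00 -2.00e-03]
```

View pics/w2.png

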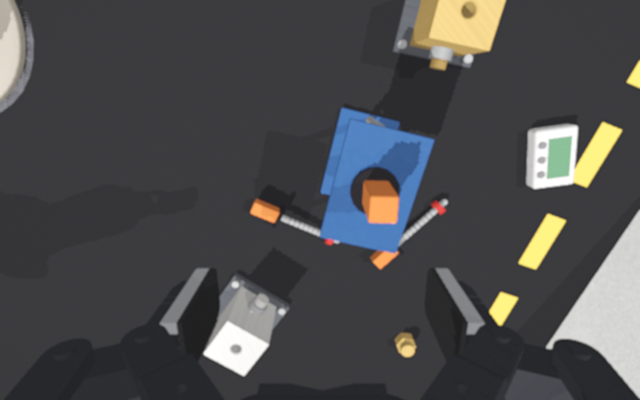

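The wrist view has the grip top at (382,207), square to the jaws (yaw 20°), with the brass bore at (469,10). I'll move over the grip, go down and close.

```bash
python3 -m creep '{"delta_pos":[[1,3,1],[3,5,1.8],[6,5,1.8],[9,5,1.8],[11.5,5,1.8],[13.5,5,1.8],[15.5,5,1.8],[17.2,5,1.8],[17.2,5,1.8],[17.2,5,1.8]],"dr":[[0,0,0],[0,0,0],[0,0,0],[0,0,0],[0,0,0],[0,0,0],[0,0,0],[0,0,0],[0,0,0],[0,0,0]]}' 1 40
python3 -m creep '{"delta_pos":[[0,0,0],[0,0,0],[0,0,0],[0,0,0],[0,0,0],[0,0,0],[0,0,0],[0,0,0]],"dr":[[0,0,0],[0,0,0],[0,0,0],[0,0,0],[0,0,0],[0,0,0],[0,0,0],[0,0,0]]}' -1 60
```

```text
clock: 3.2
position: [0.5539, 0.0257, 0.1781]
ee_rot: [0.579, 0.405, 0.58, -0.405]
contact_force: [-0.8, 0.3, 0.5]
width: 0.0853
clock: 4.0
position: [0.5543, 0.0242, 0.1789]
ee_rot: [0.58, 0.406, 0.579, -0.405]
contact_force: [0.1, 0.7, 5.0]
width: 0.0234
```

```bash
python3 -m creep '{"delta_pos":[[-1,0,0],[-3,0,0],[-5,0,0],[-8,0,0],[-11,0,0],[-14,0,0],[-14,0,0],[-14,0,0],[-14,0,0]],"dr":[[0,0,0],[0,0,0],[0,0,0],[0,0,0],[0,0,0],[0,0,0],[0,0,0],[0,0,0],[0,0,0]]}'
python3 - <<'E'
from h import *; from rig import manip
s=manip.get_state();print(s["position"],s["contact_force"])
for n in("side","top","wrist"):
  d=manip.get_image(n);np.savez(n+"3.npz",**d);cv2.imwrite(f"pics/{n}3.png",d["pixels"])
a=cv2.imread("pics/side3.png")[60:300,180:400];b=cv2.imread("pics/wrist3.png")[150:400,180:460]
cv2.imwrite("pics/c3.png",np.hstack([cv2.resize(a,(400,436)),cv2.resize(b,(400,436))]))
plan(s,(.5864+.5543-.5533,.2149+.0242-.026,s["position"][2]),20)
E
```

```text
clock: 4.9
position: [0.5528, 0.0243, 0.3164]
ee_rot: [0.578, 0.405, 0.58, -0.406]
contact_force: [-0.2, 0.1, -2.1]
width: 0.0233
[0.552845   0.02430275 0.31641598] [-0.24306303  0.12969304 -2.13485988]
delta cm [-1.000e-02  9.700e+00 -1.656e+01]
 dr 20 [-0.    -0.002  0.003]
 dr 200 [3.141e+00 5.000e-03 3.000e-03]
```

View pics/c3.png

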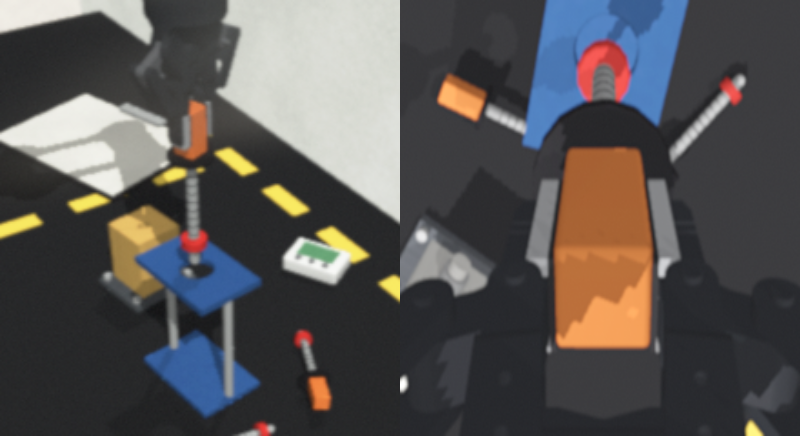

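The gauge is lifted clear, upright and square in the jaws. The red stop is low on the rod, and the brass body, timer and the rest are clear. The loose look-alikes had already toppled by themselves before I came near (they are already lying down in w1). Moving over the bore next.

```bash
python3 -m creep '{"delta_pos":[[0,1,-2],[0,3,-5],[0,5,-8.5],[0,7,-12],[0,8.5,-14.5],[0,9.7,-16.55],[0,9.7,-16.55],[0,9.7,-16.55],[0,9.7,-16.55]],"dr":[[0,0,0],[0,0,0],[0,0,0],[0,0,0],[0,0,0],[0,0,0],[0,0,0],[0,0,0],[0,0,0]]}'
python3 -m creep '{"delta_pos":[[1.5,0,0],[3,0,0],[4.5,0,0],[5,0,0],[5,0,0],[5,0,0]],"dr":[[0,0,0],[0,0,0],[0,0,0],[0,0,0],[0,0,0],[0,0,0]]}'
python3 - <<'E'
from h import *; from rig import manip
s=manip.get_state();print(s["position"],s["contact_force"])
for n in("side","wrist"):
  d=manip.get_image(n);np.savez(n+"4.npz",**d)
  H,S,V=cv2.split(cv2.cvtColor(d["pixels"],40))
  m=(((H<4)|(H>174))&(S>150)&(V>90)).astype(np.uint8)
  k,l,st,ce=cv2.connectedComponentsWithStats(m)
  for i in range(1,k):
    if st[i,4]>15: print(n,st[i],ce[i].round(1),ray(d,ce[i],.13).round(4))
  cv2.imwrite(f"pics/{n}4.png",d["pixels"])
a=cv2.imread("pics/side4.png")[80:240,180:340];b=cv2.imread("pics/wrist4.png")[100:360,220:480]
cv2.imwrite("pics/c4.png",np.hstack([cv2.resize(a,(400,400),interpolation=2),cv2.resize(b,(400,400),interpolation=2)]))
E
```

```text
clock: 5.95
position: [0.5882, 0.2121, 0.3178]
ee_rot: [0.579, 0.405, 0.579, -0.406]
contact_force: [-0.1, 0.1, -2.5]
width: 0.0234
clock: 6.55
position: [0.5889, 0.2125, 0.2691]
ee_rot: [0.579, 0.406, 0.579, -0.405]
contact_force: [-0.0, -0.2, -1.9]
width: 0.0236
[0.5888633  0.21250561 0.26910129] [-0.04793392 -0.15640193 -1.88885192]
side [13 97  6  7 31] [ 15.7 100. ] [0.1828 0.9227 0.13  ]
side [252 159  13  11  84] [258.4 164.7] [0.6009 0.2348 0.13  ]
side [342 242  10   9  54] [346.1 245.3] [ 0.6045 -0.1043  0.13  ]
side [320 292   9  11  57] [324.1 296.9] [ 0.4978 -0.1869  0.13  ]
wrist [306 174  34  35 584] [322.  187.6] [0.5905 0.2105 0.13  ]
```

View pics/c4.png

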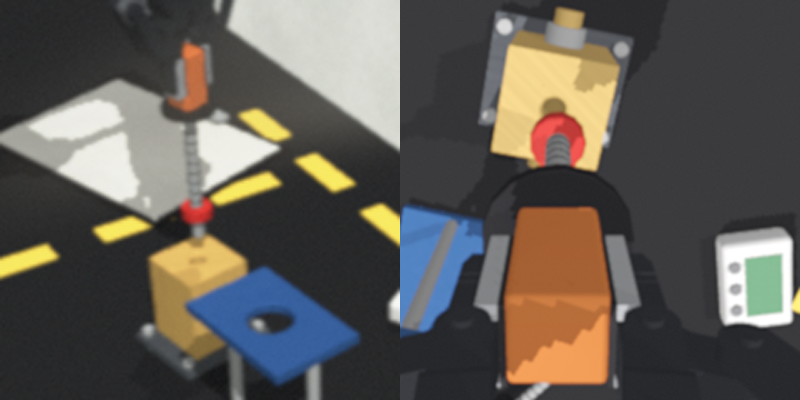

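The tip hangs just above the bore. In the wrist crop the stop is at (557,142) and the bore mouth shows just beyond it at (552,105). I'll triangulate the stop against the bore using the wrist and side views.

Run:
```python
from h import *; from rig import manip
s=manip.get_state(); R=rot(s)
L={}
for n,box in(("side",(240,275,150,180)),("wrist",(300,350,165,215))):
  d=dict(np.load(n+"4.npz")); H,S,V=cv2.split(cv2.cvtColor(d["pixels"],40))
  m=(((H<6)|(H>172))&(S>110)&(V>70)); z=np.zeros_like(m); z[box[2]:box[3],box[0]:box[1]]=1; m&=z
  p=np.argwhere(m)[:,::-1].astype(np.float32); (c,r)=cv2.minEnclosingCircle(p); h=cv2.convexHull(p); e=cv2.fitEllipse(h)
  print(n,c,r,e,p.min(0),p.max(0))
  K,Rc,cc=cam(d); v=Rc.T@np.linalg.inv(K)@np.array([*(e[0]),1]); L[n]=(cc,v/np.linalg.norm(v)); 
  print(" at z .141",ray(d,e[0],.141).round(4))
(c1,v1),(c2,v2)=L.values(); t=np.linalg.lstsq(np.c_[v1,-v2],c2-c1,rcond=None)[0]; a,b=c1+t[0]*v1,c2+t[1]*v2
print(a,b)
d=dict(np.load("wrist4.npz")); st=ray(d,e[0],.141)
D=np.array([.5864,.2149,.141])-st; print("bore-stop tool cm",100*R.inv().apply(D))
# bore now
g=cv2.cvtColor(d["pixels"],6)[155:178,300:342]; print(g[::2,::3])
```

```text
side (258.5, 164.0) 6.800835609436035 ((258.36480712890625, 164.0247344970703), (10.863225936889648, 13.910285949707031), 85.85040283203125) [252. 159.] [265. 169.]
 at z .141 [0.5946 0.2215 0.141 ]
wrist (322.0, 191.8000030517578) 19.037954330444336 ((322.1177062988281, 192.31594848632812), (33.80134963989258, 38.541595458984375), 179.34506225585938) [306. 173.] [339. 208.]
 at z .141 [0.5909 0.2099 0.141 ]
[0.58996489 0.21188537 0.14771016] [0.59013131 0.21182869 0.14774432]
bore-stop tool cm [-6.09702922e-04 -2.47409492e-01 -6.23242255e-01]
[[219 216 217 219 213 215 215 218 219 215 215 195 167 167]
 [217 218 215 218 217 216 215 216 219 218 215 198 170 167]
 [215 218 217 215 218 217 215 216 217 220 217 213 202 181]
 [214 216 218 216 217 217 212 210 215 218 219 216 216 215]
 [213 215 216 218 213 194 170 165 198 215 219 218 215 216]
 [213 213 215 218 203 139 120 121 139 204 217 220 216 214]
 [216 213 214 215 177 118 121 122 117 174 215 219 219 215]
 [219 214 213 211 156 117 122 123 120 147 213 216 219 218]
 [220 218 213 209 151 123 120 120 117 146 211 216 217 220]
 [217 219 217 210 159 117  95  91  86 127 204 216 216 219]
 [204 212 218 214 153  81  78  84  86  81 133 194 216 216]
 [203 201 209 198  97 101 114 117 122  97  85 120 212 216]]
```

```bash
python3 -m creep '{"delta_pos":[[0,-0.1,-0.2],[0,-0.23,-0.4],[0,-0.23,-0.4],[0,-0.23,-0.4],[0,-0.23,-0.4]],"dr":[[0,0,0],[0,0,0],[0,0,0],[0,0,0],[0,0,0]]}'
python3 - <<'E'
from h import *; from rig import manip
d=dict(np.load("wrist4.npz")); print("bore w4",ray(d,(319.5,170.5),.095).round(4))
s=manip.get_state(); R=rot(s);print(s["position"],s["contact_force"],rot(s).as_matrix()[2].round(4))
L={}
for n,box in(("side",(235,275,145,185)),("wrist",(290,360,155,225))):
  d=manip.get_image(n);np.savez(n+"5.npz",**d); H,S,V=cv2.split(cv2.cvtColor(d["pixels"],40))
  cv2.imwrite(f"pics/{n}5.png",d["pixels"])
  m=(((H<6)|(H>172))&(S>110)&(V>70)); z=np.zeros_like(m); z[box[2]:box[3],box[0]:box[1]]=1; m&=z
  p=np.argwhere(m)[:,::-1].astype(np.float32); e=cv2.fitEllipse(cv2.convexHull(p)); print(n,e[0])
  K,Rc,cc=cam(d); v=Rc.T@np.linalg.inv(K)@np.array([*(e[0]),1]); L[n]=(cc,v/np.linalg.norm(v))
(c1,v1),(c2,v2)=L.values(); t=np.linalg.lstsq(np.c_[v1,-v2],c2-c1,rcond=None)[0]; a,b=c1+t[0]*v1,c2+t[1]*v2
print(a,b); st=(a+b)/2
print("bore-stop tool cm",100*R.inv().apply(np.array([.5864,.2149,st[2]])-st))
a=cv2.imread("pics/side5.png")[130:230,210:310];b=cv2.imread("pics/wrist5.png")[120:250,255:385]
cv2.imwrite("pics/c5.png",np.hstack([cv2.resize(a,(400,400),interpolation=2),cv2.resize(b,(400,400),interpolation=2)]))
E
```

```text
clock: 7.15
position: [0.585, 0.216, 0.2684]
ee_rot: [0.579, 0.406, 0.579, -0.406]
contact_force: [-0.4, -0.1, -1.8]
width: 0.0236
bore w4 [0.5865 0.2153 0.095 ]
[0.58495629 0.21600547 0.26835308] [-0.42765458 -0.14115914 -1.79477021] [-1.e+00  2.e-04 -0.e+00]
side (256.380126953125, 163.95726013183594)
wrist (322.0824279785156, 192.3540802001953)
[0.58650783 0.21495586 0.14746306] [0.58580105 0.21519399 0.14731975]
bore-stop tool cm [3.16217349e-06 1.70913187e-02 2.48370428e-02]
```

View pics/c5.png

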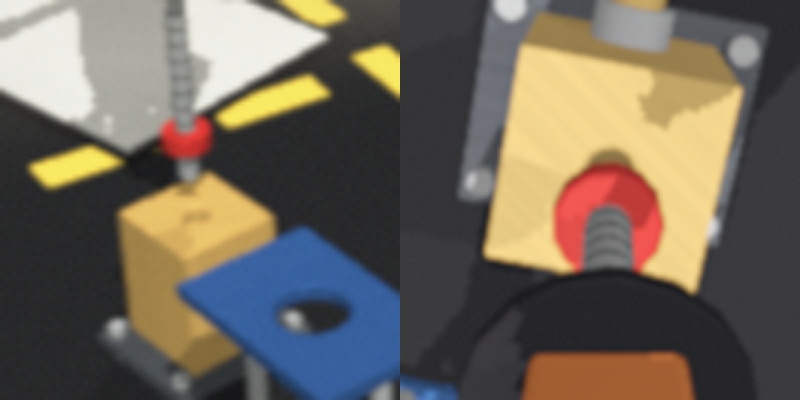

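Stop-to-bore offset is under 0.3 mm. Before feeling down, I'll see whether the earlier depth images hint at the bore's depth.

Run:
```python
from h import *
for n,(u,v) in(("w1",(376,188)),("top0",(225,228)),("wrist4",(319,168)),("side0",(259,184))):
  d=dict(np.load(n+".npz")); z=cloud(d)[...,2]; r=9 if n=="w1" else 5
  print(n);print((1000*z[v-r:v+r+1,u-r:u+r+1]).round().astype(int))
```

```text
w1
[[ 95  95  95  95  95  95  95  94  96  95  96  94  94  95  96  96  96  95
   95]
 [ 96  95  95  96  96  97  95  96  96  94  95  94  95  95  97  94  95  96
   96]
 [ 96  96  95  95  95  95  94  47  50  52  58  59  65  94  95  95  97  95
   94]
 [ 96  96  95  96  95  46  49  51  52  55  58  62  65  71  80  94  94  96
   94]
 [ 94  96  95  94  52  50  52  54  57  58  61  63  68  73  79  87  94  96
   96]
 [ 96  96  94  54  55  55  56  57  59  61  63  67  71  74  79  84  94  95
   96]
 [ 95  95  93  59  58  59  60  59  63  63  66  67  70  76  79  85  93  95
   96]
 [ 95  94  63  62  63  61  63  64  64  67  68  71  74  78  80  86  91  95
   95]
 [ 96  95  68  67  66  66  66  67  68  70  72  73  76  79  82  85  91  94
   95]
 [ 95  95  74  71  70  69  70  72  71  72  75  76  78  81  84  86  92  95
   96]
 [ 95  94 434  76  75  74  74  73  74  76  78  78  78  82  86  89  91  95
   94]
 [ 96  94  87  80  79  75  77  77  78  79  79  82  82  85  89  90  95  95
   96]
 [ 96  95  94  86  82  81  81  81  82  81  83  83  85  87  89  92  96  95
   96]
 [ 96  95  95  91  88  84  85  84  85  83  8
[... 1193 characters left out ...]
6  65  63  62  62  64  64  66  69]
 [ 78  72  70  69  66  67  65  68  68  70  72]
 [ 79  76  73  72  72  71 146 145 147 146 146]
 [ 84 146 146 146 148 147 148 148 150 150 149]]
side0
[[ 94  95  95  94  95  96  96  96  96  95  95]
 [ 96  96  94  93  95  94  94  93  95  94  94]
 [ 94  95  96  95  95  94  97  94  95  95  96]
 [ 96  95  96  93  93  93  92  92  93  97  94]
 [ 94  94  92  92  92  89  92  91  92  95  95]
 [ 96  96  90  87  89  87  86  90  91  95  94]
 [ 94  95  94  87  84  85  85  95  96  95  94]
 [735  93  94  93  93  94  94  95  93  94  94]
 [ 93  94  95  95  92  94  94  93  95  96  96]
 [ 95  96  94  93  93  95  93  95  97  95  94]
 [ 96  94  93  94  95  95  96  96  95  93  96]]
```

```bash
python3 -m creep '{"delta_pos":[[0.4,0,0],[0.8,0,0],[1.2,0,0],[1.6,0,0],[2,0,0],[2.4,0,0],[2.6,0,0],[2.8,0,0],[3.0,0,0],[3.2,0,0]],"dr":[[0,0,0],[0,0,0],[0,0,0],[0,0,0],[0,0,0],[0,0,0],[0,0,0],[0,0,0],[0,0,0],[0,0,0]]}'
```

```text
clock: 8.25
position: [0.5852, 0.2158, 0.2364]
ee_rot: [0.579, 0.406, 0.579, -0.405]
contact_force: [-0.1, -0.4, -2.0]
width: 0.0232
```

The rod entered freely. The depth image shows bore wall down to z≈30 mm with no floor, so the depth is 65–76 mm and the floor lies at z 19–30 mm. I can go down freely about 45 mm more, then feel.

```bash
python3 -m creep '{"delta_pos":[[0.3,0,0],[0.6,0,0],[0.9,0,0],[1.2,0,0],[1.5,0,0],[1.8,0,0],[2.1,0,0],[2.4,0,0],[2.4,0,0],[2.4,0,0]],"dr":[[0,0,0],[0,0,0],[0,0,0],[0,0,0],[0,0,0],[0,0,0],[0,0,0],[0,0,0],[0,0,0],[0,0,0]]}'
```

```text
clock: 9.25
position: [0.5851, 0.2159, 0.212]
ee_rot: [0.579, 0.406, 0.579, -0.406]
contact_force: [0.8, -1.1, -1.8]
width: 0.0236
```

```bash
python3 -m creep '{"delta_pos":[[0.3,0,0],[0.6,0,0]],"dr":[[0,0,0],[0,0,0]]}'
python3 - <<'E'
from h import *; from rig import manip
a=manip.get_image("side")["pixels"][120:220,210:310];b=manip.get_image("wrist")["pixels"][100:280,230:410]
cv2.imwrite("pics/c6.png",np.hstack([cv2.resize(a,(400,400),interpolation=2),cv2.resize(b,(400,400),interpolation=2)]))
s=manip.get_state();print(s["position"],s["contact_force"])
E
```

```text
clock: 9.45
position: [0.5851, 0.2159, 0.2065]
ee_rot: [0.579, 0.406, 0.579, -0.405]
contact_force: [0.9, -1.2, 2.6]
width: 0.0235
[0.58503723 0.21589047 0.20589207] [ 0.9941569  -0.81887587 -0.4632596 ]
```

View pics/c6.png

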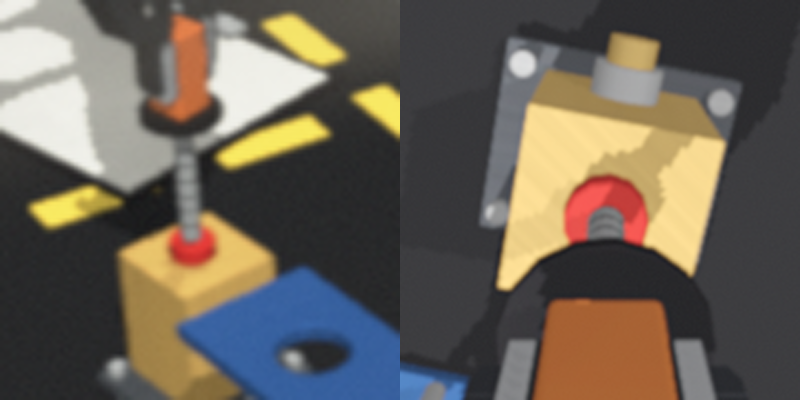

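The stop now sits on the brass face and is being pushed up the rod, with about +2.6 N read while moving and +0 at rest. I'll continue down.

```bash
python3 -m creep '{"delta_pos":[[0.3,0,0],[0.6,0,0],[0.9,0,0],[1.2,0,0],[1.5,0,0],[1.8,0,0],[1.8,0,0]],"dr":[[0,0,0],[0,0,0],[0,0,0],[0,0,0],[0,0,0],[0,0,0],[0,0,0]]}'
python3 -m creep '{"delta_pos":[[0.1,0,0],[0.2,0,0],[0.3,0,0]],"dr":[[0,0,0],[0,0,0],[0,0,0]]}'
```

```text
clock: 10.25
position: [0.585, 0.2159, 0.1876]
ee_rot: [0.579, 0.406, 0.579, -0.406]
contact_force: [2.3, -1.6, -2.0]
width: 0.0236
clock: 10.55
position: [0.585, 0.2159, 0.1855]
ee_rot: [0.579, 0.406, 0.579, -0.405]
contact_force: [1.0, -2.4, 3.1]
width: 0.0231
```

Now I'll feel for the bottom in typed 0.7 mm steps, with a read-only guard that stops the sequence on force.

```bash
cat > ok.py <<'E'
from rig import manip; import sys
s=manip.get_state(); f=s["contact_force"]; print(round(s["clock"],2),s["position"].round(4),f.round(1)); sys.exit(bool(f[2]>5.5))
E
python3 -m creep '{"delta_pos":[[0.07,0,0],[0.07,0,0]],"dr":[[0,0,0],[0,0,0]]}' >/dev/null && python3 ok.py &&
python3 -m creep '{"delta_pos":[[0.07,0,0],[0.07,0,0]],"dr":[[0,0,0],[0,0,0]]}' >/dev/null && python3 ok.py &&
python3 -m creep '{"delta_pos":[[0.07,0,0],[0.07,0,0]],"dr":[[0,0,0],[0,0,0]]}' >/dev/null && python3 ok.py &&
python3 -m creep '{"delta_pos":[[0.07,0,0],[0.07,0,0]],"dr":[[0,0,0],[0,0,0]]}' >/dev/null && python3 ok.py &&
python3 -m creep '{"delta_pos":[[0.07,0,0],[0.07,0,0]],"dr":[[0,0,0],[0,0,0]]}' >/dev/null && python3 ok.py &&
python3 -m creep '{"delta_pos":[[0.07,0,0],[0.07,0,0]],"dr":[[0,0,0],[0,0,0]]}' >/dev/null && python3 ok.py &&
python3 -m creep '{"delta_pos":[[0.07,0,0],[0.07,0,0]],"dr":[[0,0,0],[0,0,0]]}' >/dev/null && python3 ok.py &&
python3 -m creep '{"delta_pos":[[0.07,0,0],[0.07,0,0]],"dr":[[0,0,0],[0,0,0]]}' >/dev/null && python3 ok.py
```

```text
10.75 [0.5851 0.2159 0.1846] [ 1.7 -2.5  2.1]
10.95 [0.5851 0.2159 0.1839] [ 1.2 -2.2  2.2]
11.15 [0.5851 0.2159 0.1832] [ 1.1 -2.4  2.3]
11.35 [0.585  0.2159 0.1824] [ 1.1 -1.8  2.2]
11.55 [0.585  0.2159 0.1817] [ 2.1 -2.   2.1]
11.75 [0.5851 0.2159 0.181 ] [ 1.8 -1.9  2.8]
11.95 [0.5851 0.2159 0.1804] [ 2.5 -1.9  2.1]
12.15 [0.585  0.2159 0.1797] [ 2.3 -1.5  1.6]
```

```bash
python3 -m creep '{"delta_pos":[[0.06,0,0],[0.06,0,0]],"dr":[[0,0,0],[0,0,0]]}' >/dev/null && python3 ok.py &&
python3 -m creep '{"delta_pos":[[0.06,0,0],[0.06,0,0]],"dr":[[0,0,0],[0,0,0]]}' >/dev/null && python3 ok.py &&
python3 -m creep '{"delta_pos":[[0.06,0,0],[0.06,0,0]],"dr":[[0,0,0],[0,0,0]]}' >/dev/null && python3 ok.py &&
python3 -m creep '{"delta_pos":[[0.06,0,0],[0.06,0,0]],"dr":[[0,0,0],[0,0,0]]}' >/dev/null && python3 ok.py &&
python3 -m creep '{"delta_pos":[[0.06,0,0],[0.06,0,0]],"dr":[[0,0,0],[0,0,0]]}' >/dev/null && python3 ok.py &&
python3 -m creep '{"delta_pos":[[0.06,0,0],[0.06,0,0]],"dr":[[0,0,0],[0,0,0]]}' >/dev/null && python3 ok.py &&
python3 -m creep '{"delta_pos":[[0.06,0,0],[0.06,0,0]],"dr":[[0,0,0],[0,0,0]]}' >/dev/null && python3 ok.py &&
python3 -m creep '{"delta_pos":[[0.06,0,0],[0.06,0,0]],"dr":[[0,0,0],[0,0,0]]}' >/dev/null && python3 ok.py &&
python3 -m creep '{"delta_pos":[[0.06,0,0],[0.06,0,0]],"dr":[[0,0,0],[0,0,0]]}' >/dev/null && python3 ok.py &&
python3 -m creep '{"delta_pos":[[0.06,0,0],[0.06,0,0]],"dr":[[0,0,0],[0,0,0]]}' >/dev/null && python3 ok.py
```

```text
12.35 [0.585  0.2159 0.1791] [ 1.8 -2.3  1.9]
12.55 [0.585  0.2159 0.1785] [ 3.  -1.4  1.8]
12.75 [0.585  0.2159 0.1779] [ 2.6 -2.3  2.8]
12.95 [0.585  0.216  0.1772] [ 2.2 -2.   2.2]
13.15 [0.585  0.216  0.1767] [ 3.4 -1.5  1.9]
13.35 [0.585  0.2159 0.1761] [ 2.7 -1.4  2.2]
13.55 [0.585  0.2159 0.1754] [ 2.7 -2.6  1.2]
13.75 [0.585  0.2159 0.1749] [ 2.1 -2.5  1.9]
13.95 [0.585  0.2159 0.1743] [ 1.9 -2.5  1.7]
14.15 [0.585  0.2159 0.1737] [ 3.  -2.6  2.3]
```

```bash
python3 -m creep '{"delta_pos":[[0,0,0],[0,0,0]],"dr":[[0,0,0],[0,0,0]]}'
```

```text
clock: 14.35
position: [0.585, 0.2159, 0.1736]
ee_rot: [0.579, 0.406, 0.579, -0.406]
contact_force: [2.9, -2.1, 1.6]
width: 0.0234
```

```bash
python3 -m creep '{"delta_pos":[[0.06,0,0],[0.06,0,0]],"dr":[[0,0,0],[0,0,0]]}' >/dev/null && python3 ok.py &&
python3 -m creep '{"delta_pos":[[0.06,0,0],[0.06,0,0]],"dr":[[0,0,0],[0,0,0]]}' >/dev/null && python3 ok.py &&
python3 -m creep '{"delta_pos":[[0.06,0,0],[0.06,0,0]],"dr":[[0,0,0],[0,0,0]]}' >/dev/null && python3 ok.py &&
python3 -m creep '{"delta_pos":[[0.06,0,0],[0.06,0,0]],"dr":[[0,0,0],[0,0,0]]}' >/dev/null && python3 ok.py &&
python3 -m creep '{"delta_pos":[[0.06,0,0],[0.06,0,0]],"dr":[[0,0,0],[0,0,0]]}' >/dev/null && python3 ok.py &&
python3 -m creep '{"delta_pos":[[0.06,0,0],[0.06,0,0]],"dr":[[0,0,0],[0,0,0]]}' >/dev/null && python3 ok.py &&
python3 -m creep '{"delta_pos":[[0.06,0,0],[0.06,0,0]],"dr":[[0,0,0],[0,0,0]]}' >/dev/null && python3 ok.py &&
python3 -m creep '{"delta_pos":[[0.06,0,0],[0.06,0,0]],"dr":[[0,0,0],[0,0,0]]}' >/dev/null && python3 ok.py &&
python3 -m creep '{"delta_pos":[[0.06,0,0],[0.06,0,0]],"dr":[[0,0,0],[0,0,0]]}' >/dev/null && python3 ok.py &&
python3 -m creep '{"delta_pos":[[0.06,0,0],[0.06,0,0]],"dr":[[0,0,0],[0,0,0]]}' >/dev/null && python3 ok.py
```

```text
14.55 [0.585  0.216  0.1731] [ 3.5 -3.4  1.2]
14.75 [0.585  0.2159 0.1725] [ 3.4 -3.4  3. ]
14.95 [0.585  0.2159 0.1719] [ 3.4 -1.1  2.1]
15.15 [0.585  0.2159 0.1712] [ 3.2 -2.1  2.5]
15.35 [0.585  0.2159 0.1706] [ 2.8 -1.6  2.2]
15.55 [0.585  0.2159 0.1701] [ 3.6 -2.   1.8]
15.75 [0.585  0.2159 0.1695] [ 3.4 -2.5  2.3]
15.95 [0.585  0.2159 0.1693] [ 2.6 -2.4  5.3]
16.15 [0.585  0.2159 0.1693] [ 2.6 -2.7  6.6]
```

Bottom contact: TCP z stopped at 0.1693 while the force is rising. Now I'll press a little more.

```bash
python3 -m creep '{"delta_pos":[[0.04,0,0],[0.04,0,0],[0.04,0,0]],"dr":[[0,0,0],[0,0,0],[0,0,0]]}' >/dev/null ; python3 ok.py
python3 -m creep '{"delta_pos":[[0.04,0,0],[0.04,0,0],[0.04,0,0]],"dr":[[0,0,0],[0,0,0],[0,0,0]]}' >/dev/null ; python3 ok.py
```

```text
16.45 [0.585  0.216  0.1693] [ 1.2 -2.9  9.1]
16.75 [0.585  0.216  0.1692] [ 1.8 -3.  10.7]
```

```bash
for i in 1 2 3; do python3 -m creep '{"delta_pos":[[0,0,0],[0,0,0],[0,0,0],[0,0,0],[0,0,0],[0,0,0],[0,0,0],[0,0,0],[0,0,0],[0,0,0]],"dr":[[0,0,0],[0,0,0],[0,0,0],[0,0,0],[0,0,0],[0,0,0],[0,0,0],[0,0,0],[0,0,0],[0,0,0]]}' >/dev/null ; python3 ok.py; done
```

```text
17.75 [0.585  0.2159 0.1692] [ 0.5 -1.8  9.5]
18.75 [0.585  0.2159 0.1692] [ 1.  -3.3 10.1]
19.75 [0.585  0.2159 0.1692] [ 1.5 -2.8 11.2]
```

I held about 10 N for 3 s. Releasing now.

```bash
python3 -m creep '{"delta_pos":[[0,0,0],[0,0,0],[0,0,0],[0,0,0],[0,0,0],[0,0,0]],"dr":[[0,0,0],[0,0,0],[0,0,0],[0,0,0],[0,0,0],[0,0,0]]}' 0.2 20
python3 -m creep '{"delta_pos":[[0,0,0],[0,0,0],[0,0,0],[0,0,0],[0,0,0]],"dr":[[0,0,0],[0,0,0],[0,0,0],[0,0,0],[0,0,0]]}' 0.9
python3 -m creep '{"delta_pos":[[-0.5,0,0],[-1.5,0,0],[-3,0,0],[-5,0,0],[-8,0,0],[-11,0,0],[-11,0,0],[-11,0,0],[-11,0,0]],"dr":[[0,0,0],[0,0,0],[0,0,0],[0,0,0],[0,0,0],[0,0,0],[0,0,0],[0,0,0],[0,0,0]]}'
python3 - <<'E'
from h import *; from rig import manip
ims={n:manip.get_image(n) for n in("side","wrist","top")}
a=ims["side"]["pixels"][110:230,200:320];b=ims["wrist"]["pixels"][90:330,220:460]
cv2.imwrite("pics/c7.png",np.hstack([cv2.resize(a,(400,400),interpolation=2),cv2.resize(b,(400,400),interpolation=2)]))
for n,d in ims.items():
  P=cloud(d);H,S,V=cv2.split(cv2.cvtColor(d["pixels"],40)); near=(abs(P[...,0]-.586)<.05)&(abs(P[...,1]-.215)<.05)&(d["depth"]>0)
  o=P[near&(H<=18)&(S>140)&(P[...,2]>.19)]; r=P[near&((H<5)|(H>174))&(S>150)&(P[...,2]<.13)]
  if len(o)>20: print(n,"grip top z",np.percentile(o[:,2],[50,95]).round(4), np.round(cv2.minAreaRect(o[o[:,2]>np.percentile(o[:,2],95)-.006][:,:2].astype(np.float32)),4) if 0 else o[o[:,2]>.2].mean(0).round(4))
  if len(r)>10: print(n,"stop z pct",np.percentile(r[:,2],[2,50,95]).round(4))
E
```

```text
clock: 20.35
position: [0.5847, 0.216, 0.1673]
ee_rot: [0.579, 0.406, 0.579, -0.406]
contact_force: [0.7, 0.1, 0.4]
width: 0.0516
clock: 20.85
position: [0.5849, 0.216, 0.1675]
ee_rot: [0.579, 0.406, 0.579, -0.406]
contact_force: [0.2, 0.2, 0.4]
width: 0.0809
clock: 21.75
position: [0.5843, 0.2158, 0.2768]
ee_rot: [0.579, 0.405, 0.58, -0.406]
contact_force: [-0.3, -0.3, 0.4]
width: 0.0811
side grip top z [0.2021 0.207 ] [0.5831 0.2073 0.2048]
side stop z pct [0.0975 0.1058 0.1085]
wrist grip top z [0.2067 0.208 ] [0.5836 0.2155 0.2102]
top grip top z [0.2045 0.2083] [0.5793 0.2121 0.2094]
```

View pics/c7.png

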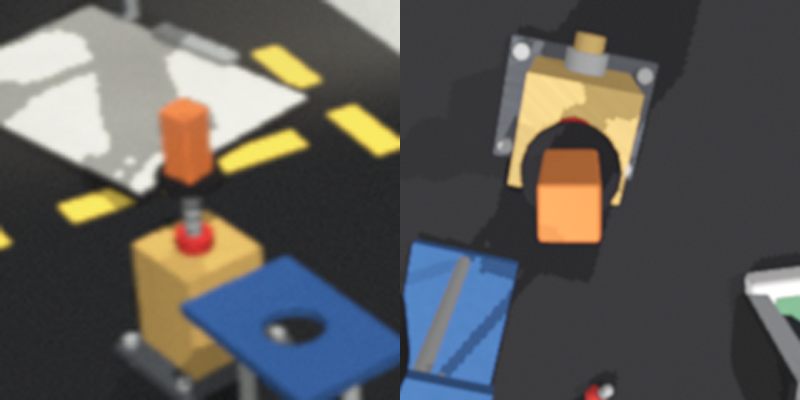

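The crop shows the gauge standing upright in the brass bore, the red stop flat on the brass face, and the gripper clear. Handing in.

```bash
python3 -c "
from rig import manip
print(manip.get_state()['contact_force'],manip.get_state()['clock']);print(manip.sign_off())"
```

```text
[ 0.14559896 -0.15094825  0.55887097] 21.9
the job is handed in; nothing more can be done
None
```

I lifted the gauge from the blue stand and lowered it into the brass bore until the tip bottomed out. I held about 10 N by the wrist force (9.5–11.2 N) for 3 s, released it, backed off 11 cm and handed in at 21.9 s. No verdict was reported.

- **Bore depth:** about 74 mm. The pressed pose puts the floor at z ≈ 0.0204 m, and the grip top after release (≈ 0.207 m) puts it at ≈ 0.021 m.
- **Gauge:** it stands with about 1° of lean.
- **Stop:** the side camera puts its top at 0.106–0.108 m, against 0.107 m if it sits flat on the brass face. I saw no gap in the crop.
- **Floor force:** this was not measured directly. The wrist reading also includes the gauge's weight and the stop's friction, so I put the floor force at roughly 8–13 N.
- **Disagreements between cameras:** the top and side cameras differed by 3–4 mm, so I aligned using the wrist view. A side load of about 3 N built up during insertion and was gone after release.
- **Other objects:** the two smaller look-alike gauges toppled by themselves at the start, before the arm came near. I kept away from the silver body, timer and cap, but did not measure their final positions.

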